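# Mixing stick into the lidded shaker

## Task

Lift the red-handled mixing stick out of its wooden stand and lower it, tip first, through the hole in the white lid of the blue shaker until the tip is at the bottom, and only then let go. Leave the shaker standing upright where it is, and do not push the glass tumblers or the green mug about.

Things in the scene. Friction and masses are not known exactly. Their poses are not given: they have to be found in the camera images.
- stick_grip (a point): Grip point of the loose mixing stick (120 g, 215 mm long, z axis along it, up): on its axis, mid-way up its round red handle (26 mm diameter, 70 mm long), 180 mm above the tip, 35 mm below the top. Below the handle a round steel shaft, 16 mm diameter. It starts upright within 3 degrees, 50 mm deep in the hole of a fixed wooden stand 80 x 80 x 60 mm high; pull it straight up to free it.
- stick_tip (a point): Tip of the same stick: bottom centre of its 145 mm long steel shaft (16 mm diameter), 180 mm below the grip point along the stick's z axis; 10 mm above the counter at the start.
- shaker_hole (a point): Centre of the 44 mm round hole in the white lid of the loose, empty blue plastic shaker (180 g), at the lid's flat top face, 106 mm above the counter; z up. Lid 6 mm thick, its outer rim raised 4 mm more. Shaker 78 mm across at the foot, 92 mm at the lid; inside floor 101 mm below this point, inside 70 to 82 mm wide. The stick leans a little in it once let go.
- tumbler: Bystander: the nearer of two clear glass tumblers (the far one is fixed), open, 72 mm across the rim, 100 mm high, loose. Origin at the centre of its underside, z up.
- mug: Bystander: green ceramic mug, open, 82 mm across the rim, 95 mm high, handle on its own +y side, loose. Origin at the centre of its underside, z up.
Mind the look-alikes: they are no part of the job. There is more than one size of the part that bears stick_grip; the job needs the larger. Leave any purple or yellow look-alike of the part that bears shaker_hole alone.

How it is judged (in metres and radians):
On the way, in this order (a step that is already met when the one before it is completed fails the run):
1. the stick is lifted out of its stand, its tip more than 80 mm above the counter (height (world z) of stick_tip above 0.08 m), for 0.1 s.
2. the tip is down in the shaker, within 26 mm of its floor, with the stick still in the gripper (z of stick_tip in the frame of shaker_hole below -0.075 m and horizontal distance between stick_tip and shaker_hole below 0.045 m and contact force between the fingers and stick above 0.5 N), for 0.1 s.
At the end, for the whole second after the job is handed in: The stick's tip is inside the shaker through the lid's hole, within 26 mm of the shaker's floor (75 mm or more below the lid's top face and within 45 mm of its axis); the stick is released and at rest; the shaker stands on the counter within 10 degrees of upright and within 50 mm of where it was (z of stick_tip in the frame of shaker_hole below -0.075 m and horizontal distance between stick_tip and shaker_hole below 0.045 m and linear speed of stick below 0.03 m/s and angle between shaker_hole's own z axis and vertical below 0.17 rad and distance of shaker_hole from where it was at the start of the episode below 0.05 m and height (world z) of shaker_hole below 0.125 m); the robot touches nothing.
It fails at once if the tumbler or the mug is pushed more than 30 mm or tipped more than 20 degrees (distance of any of tumbler, mug from where it was at the start of the episode above 0.03 m or angle between any of tumbler, mug's own z axis and vertical above 0.35 rad).
It fails at once if the shaker is tipped more than 30 degrees (angle between shaker_hole's own z axis and vertical above 0.52 rad).
It also fails if it takes over 45 s, if anything falls off the work surface, if the arm or the gripper's body presses on something with over 40 N, if the wrist force passes 120 N, or if a joint passes its speed limit or range.

## Robot

A 6-joint arm with a two-finger parallel gripper is mounted at the origin on the work surface. World frame = base frame: x ahead of the robot, y to its left, z up, the work surface at z = 0. Lengths are in mm, angles in rad, forces in N, time in s.
With the tool pointing down it reaches from about 275 to 750 mm from the base axis. Payload 10.2 kg.
Tool frame: the origin (TCP) lies at the very end of the fingers, on their centre line; the grasp point (between the pads) lies 19 mm behind it; z points along the fingers, y is the line along which they close (so a half turn about z gives the same grasp; the last joint's range is limited). The gripper opens to 85 mm and grips with 20 to 120 N. Pads are 22 mm wide; open, the fingers measure 114 mm over their backs; the gripper's body (76 mm by 85 mm) begins 54 mm behind the grasp point. The pads swing forward as they close: fully open they stand 13 mm farther back than shut.
Start: joints at [-1.402, 0.313, 1.498, -0, 1.331, -0.223], TCP at [200.461, -485.228, 231.294] pointing down, gripper open.
Joint ranges: [-2.94, 2.94], [-0.97, 2.17], [0.19, 2.56], [-1.23, 4.37], [0.02, 3.11], [-2.88, 2.88]. Speed limits (rad/s): [2.39, 2.39, 3.01, 3.14, 3.14, 3.14].

## Interface

Orientations are given as a unit quaternion [w, x, y, z].
In Python, from rig import ctrl, vision gives the robot as it stands. The module is installed in compiled form; this text tells all that it offers.
- The arm moves only by the tool play_rows, never from a script. Its arguments are lists of equal length, an entry for each row: "translation": the shift along the tool's x, y, z in m, a list of three; "rotation": the turn, a rotation vector about the tool's x, y, z in rad, a list of three; "gripper": the gripper's target within -1 to 1 (shut at 1, half-way at 0, fully open at -1). A call has 1 to 10 rows; each row is the pose to reach, as a shift and turn from the pose commanded when the call began, along the tool's axes at that moment; what a row does not reach only later rows make up. A row lasts 1/8 s, in which the tool goes at most 62.5 mm and 10.7 degrees, less where a joint would pass 70% of its speed; a pose out of reach is approached as far as the arm can. A call with a gripper value outside its range is refused whole. The fingers move at their own pace and stop on an object; "force" is the grip in N (left out, the last holds). Time passes only in rows, so rows that repeat a pose let the fingers close. It gives the time, the measured TCP pose, the force, the opening and the grip force at its end, in the units of the state.
- ctrl.sense(): the state, without advancing time (a new reading comes with each control period).
- vision.capture(name): name is "scene" or "side" or "wrist"; returns a dict with "pixels" (420x560x3 uint8, red, green, blue), "vfov" (degrees; the focal length in pixels is half the picture's height over the tangent of half this angle, whatever the lens; pixels are square), "cx", "cy" (the principal point, pixels), "rvec" (rotation vector, rad) and "tvec" (3), from world to camera coordinates, as OpenCV has them; the wrist camera has in their place "mount" (4x4, takes a point from camera to tool coordinates, whose origin is the TCP and whose axes are the flange's). Camera axes: x right, y down, z forward; pixel columns grow to the right and rows downward; lengths in mm; the calibration is good to about 2 mm. The wrist camera is an equidistant fisheye: a pixel r from the principal point sees the ray r / f radians off the axis. A picture is of the moment at which its call begins: read the wrist's pose just before it. There is no depth.
- ctrl.finish_job(): hands the job in; it is judged then, once.
The state is a dict: "time_s": time; "joints": joint angles; "dq": joint speeds; "tau": joint torques, N m; "eef_pos": TCP position; "ee_rot": TCP orientation; "force": force on the tool from outside, world axes, zero at the start; "wrist_torque": the same for the moment, N m; "grip_width": opening from 0.0 (shut) to 1.0 (fully open); "grip_force": force on a finger pad.
Only numpy, scipy, OpenCV 4.12 (cv2) and the standard library are available. Lean on these libraries where they do the work, as an engineer would, in place of code of your own. Each camera call takes 0.05 s, during which the arm holds its last target. There are 200 camera calls.

## Working session

There is one attempt and no reset: what is moved stays moved. The work goes in short steps, Python scripts to look and compute and a tool call to move; the robot and the scene stay as the last step left them, time stands still between calls to the robot, and variables do not carry over. Pictures are saved under pics/ and viewed, at most 10 in all, crops included, and the job is handed in when it is done.

Besides the shell and the picture viewer there is one more tool, called after "Call:" as name(argument=value, ...) on one line, values as JSON. play_rows: Moves the arm, as the interface text tells. Its arguments: {"type":"object","properties":{"translation":{"type":"array"},"rotation":{"type":"array"},"gripper":{"type":"array"},"force":{"type":"number"}},"required":["translation","rotation","gripper"]}

```bash
mkdir -p pics; python3 - <<'E'
from rig import ctrl, vision
import cv2,pickle
s=ctrl.sense();print(s['time_s'],s['eef_pos'],s['ee_rot'],s['grip_width'],s['force'])
d={}
for n in ['scene','side','wrist']:
    c=vision.capture(n);d[n]=c;cv2.imwrite(f'pics/{n}0.png',c['pixels'][:,:,::-1])
    print(n,{k:v for k,v in c.items() if k!='pixels'})
d['s']=s
pickle.dump(d,open('d0.pkl','wb'))
E
```

```text
0.0 [ 200.42531173 -484.95459784  230.73116499] [-6.51904764e-04  9.80874206e-01  1.94641635e-01  2.62377734e-05] 1.0038616694727533 [ 0.14788258 -0.44235179 -0.11567747]
scene {'vfov': 57.249204260985096, 'cx': 276.4786214051694, 'cy': 206.51977511587637, 'rvec': array([ 2.27678975,  1.40608572, -0.38295889]), 'tvec': array([-213.29078775, -361.91942373, 1233.49513321])}
side {'vfov': 57.021487022103, 'cx': 281.5199245738057, 'cy': 204.53880340788746, 'rvec': array([ 0.94421389, -2.38517179,  1.14608153]), 'tvec': array([375.34157153, 328.18895145, 725.66520103])}
wrist {'vfov': 65.70646984690485, 'cx': 283.35163028075897, 'cy': 205.41672493551457, 'mount': array([[ 6.15215208e-04, -9.59563526e-01, -2.81491493e-01,
         7.19087562e+01],
       [ 9.99999231e-01,  2.87309830e-04,  1.20615617e-03,
         6.07526161e-01],
       [-1.07650819e-03, -2.81492019e-01,  9.59562965e-01,
        -1.43273026e+02],
       [ 0.00000000e+00,  0.00000000e+00,  0.00000000e+00,
         1.00000000e+00]])}
```

View pics/scene0.png

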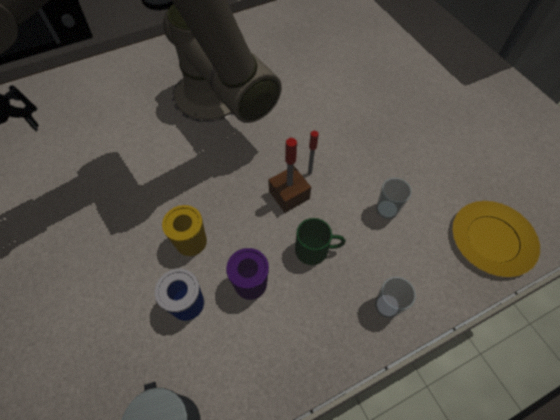

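View pics/side0.png

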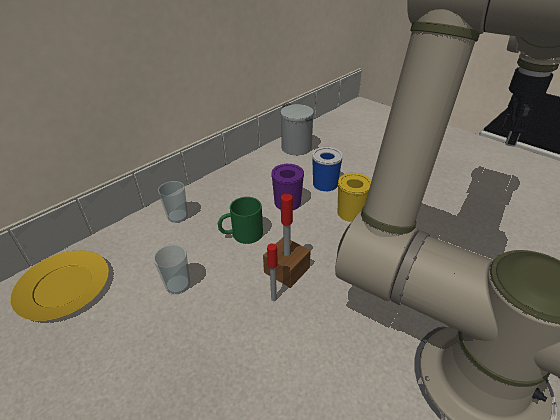

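The scene shows the big stick in the stand: handle centre about (291,152) in scene and (287,210) in side. The small stick's handle is at (314,140) and (272,256). The white lid hole is at (177,290) and (327,156).

```bash
cat > h.py <<'E'
import numpy as np,cv2
from scipy.spatial.transform import Rotation as R
def K(c):
    f=210/np.tan(np.radians(c['vfov']/2)); return np.array([[f,0,c['cx']],[0,f,c['cy']],[0,0,1]])
def P(c): return K(c)@np.c_[cv2.Rodrigues(c['rvec'])[0],c['tvec']]
def tri(d,a,b):
    X=cv2.triangulatePoints(P(d['scene']),P(d['side']),np.float64(a).reshape(2,1),np.float64(b).reshape(2,1))[:,0];X=X[:3]/X[3]
    e=[proj(d[n],X)-p for n,p in (('scene',a),('side',b))]
    return X,np.abs(e).max()
def proj(c,X): x=P(c)@np.r_[X,1]; return x[:2]/x[2]
def onz(c,p,z):
    Rm=cv2.Rodrigues(c['rvec'])[0]; o=-Rm.T@c['tvec']; v=Rm.T@np.linalg.inv(K(c))@[*p,1]; return o+v*(z-o[2])/v[2]
E
python3 - <<'E'
import pickle
from h import *
np.set_printoptions(suppress=True,precision=1)
d=pickle.load(open('d0.pkl','rb'))
for n,a,b in [('grip',(291,152),(287,210)),('top',(292,141),(287,196)),('small',(314,140),(272,256)),('hole',(177,290),(327,156)),('purple',(248,266),(289,172)),('yellow',(183,222),(354,182)),('mugrim',(314,236),(245,206)),('tumb',(396,191),(171,255)),('tumbfar',(399,291),(172,187))]:
    print(n,*tri(d,a,b))
for z,a,b in [(106,(177,290),(327,156)),(190,(291,152),(287,210)),(95,(314,236),(245,206))]: print(z,onz(d['scene'],a,z),onz(d['side'],b,z))
# wood corners etc: segment red handles
for n in ['scene','side']:
    h=cv2.cvtColor(d[n]['pixels'],cv2.COLOR_RGB2HSV).astype(int)
    m=(((h[...,0]<6)|(h[...,0]>174))&(h[...,1]>180)&(h[...,2]>60)).astype(np.uint8)
    k,l,st,ce=cv2.connectedComponentsWithStats(m)
    for i in range(1,k):
        if st[i,4]>30: print(n,st[i],ce[i])
for n,box in [('scene',(240,120,360,240)),('side',(220,170,340,310))]:
    x0,y0,x1,y1=box; cv2.imwrite(f'pics/c_{n}.png',cv2.resize(d[n]['pixels'][y0:y1,x0:x1,::-1],None,fx=4,fy=4,interpolation=2))
a=cv2.resize(d['scene']['pixels'][120:240,240:340,::-1],None,fx=4,fy=4);b=cv2.resize(d['side']['pixels'][190:310,240:340,::-1],None,fx=4,fy=4)
cv2.imwrite('pics/cc.png',np.hstack([a,b]))
E
```

```text
grip [452.8  49.8 188.9] 0.504257337041679
top [452.4  50.8 227.1] 0.7488975215907203
small [413.7 136.3 141.9] 0.3647008780194483
hole [ 609.6 -297.6  103.1] 0.07017011198578871
purple [ 628.6 -145.5  110.8] 1.2687443925697721
yellow [ 466.6 -232.1  109.8] 0.007288410039137716
mugrim [624.3  23.   91.2] 0.2032772647566503
tumb [610.4 256.3  97.6] 0.6141535966470428
tumbfar [818.3 113.2 104.6] 1.1698292098909064
106 [ 610.6 -297.5  106. ] [ 606.8 -293.6  106. ]
190 [454.3  50.1 190. ] [451.3  49.8 190. ]
95 [626.1  22.3  95. ] [620.3  25.7  95. ]
scene [287 139   9   8  58] [291.  142.4]
side [281 194  12  31 339] [286.2 208.7]
side [267 244  10  24 211] [271.9 255.4]
```

View pics/cc.png

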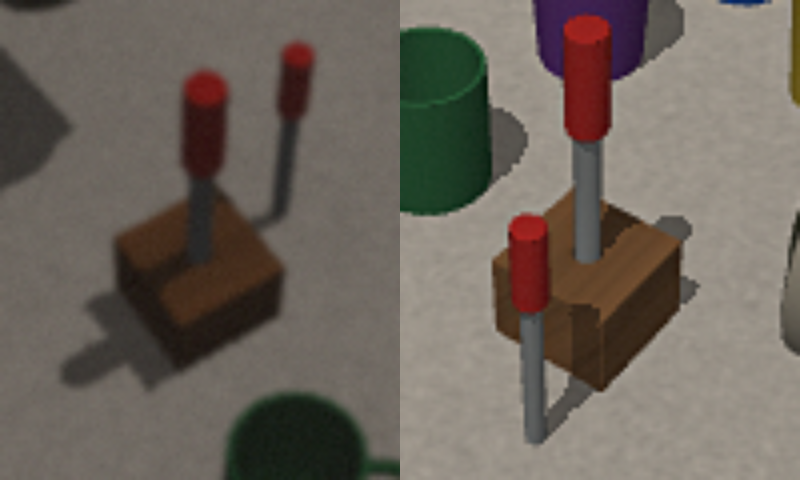

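The big stick stands in the wood block with the small one about 95 mm away. The grip comes out near (452, 50, 190), which matches the given height, and the hole at 106 mm does too. I'll turn the closing line away from the small stick.

```bash
cat >> h.py <<'E'
def rel(p0,q0,p1,yaw):
    "tool-frame shift (m) and rotvec from pose p0,q0 to p1, tool down with world yaw change"
    R0=R.from_quat(np.r_[q0[1:],q0[0]]); 
    R1=R.from_euler('z',yaw)*R0
    return R0.inv().apply(np.subtract(p1,p0))/1000,(R0.inv()*R1).as_rotvec()
E
python3 - <<'E'
from h import *
print(rel([200.46,-485.23,231.29],[-6.5e-4,.98087,.19464,2.6e-5],[452,50,300],1.5))
E
```

```text
(array([ 0.43687199, -0.39871487, -0.06807285]), array([ 4.56059915e-04, -1.89753145e-03, -1.49999873e+00]))
```

Call:
play_rows(translation=[[0, 0, -0.06], [0.04, -0.037, -0.068], [0.088, -0.08, -0.068], [0.136, -0.124, -0.068], [0.184, -0.168, -0.068], [0.232, -0.212, -0.068], [0.28, -0.256, -0.068], [0.328, -0.3, -0.068], [0.376, -0.344, -0.068], [0.42, -0.384, -0.068]], rotation=[[0, 0, 0], [0, 0, -0.1], [0, 0, -0.25], [0, 0, -0.42], [0, 0, -0.59], [0, 0, -0.76], [0, 0, -0.93], [0, 0, -1.1], [0, 0, -1.27], [0, 0, -1.44]], gripper=[-1, -1, -1, -1, -1, -1, -1, -1, -1, -1])

```text
time_s: 1.4
eef_pos: [436.2, 18.9, 299.4]
ee_rot: [0.0, 0.607, 0.795, 0.0]
force: [0.7, -1.4, -0.5]
grip_width: 1.001
grip_force: 0.0
```

```bash
python3 - <<'E'
from rig import ctrl
from h import *
s=ctrl.sense();print(s['time_s'],s['eef_pos'],s['ee_rot'],s['joints'],s['dq'])
print(rel(s['eef_pos'],s['ee_rot'],[452,50,300],0))
print(R.from_quat(np.r_[s['ee_rot'][1:],s['ee_rot'][0]]).as_matrix())
E
```

```text
1.4 [436.22370648  18.93898709 299.35838128] [1.99249751e-04 6.06826761e-01 7.94834097e-01 1.92169618e-05] [-2.26142701e-01  6.93266297e-02  1.61681074e+00 -1.30516057e-04
  1.45507650e+00 -4.92799656e-01] [ 1.20991837  0.48877351 -0.50678877  0.00173036  0.01795721 -0.14413474]
(array([ 0.02580551,  0.0234041 , -0.00064282]), array([0., 0., 0.]))
[[-2.63522486e-01  9.64653194e-01  3.40063725e-04]
 [ 9.64653209e-01  2.63522564e-01 -2.11271568e-04]
 [-2.93418258e-04  2.72368754e-04 -9.99999920e-01]]
```

Call:
play_rows(translation=[[0.017, 0.015, 0], [0.017, 0.015, 0], [0.017, 0.015, 0]], rotation=[[0, 0, 0], [0, 0, 0], [0, 0, 0]], gripper=[-1, -1, -1])

```text
time_s: 1.78
eef_pos: [445.6, 36.5, 299.2]
ee_rot: [-0.0, 0.609, 0.793, -0.0]
force: [0.2, 0.3, 0.8]
grip_width: 1.002
grip_force: 0.0
```

```bash
cat >> h.py <<'E'
def wproj(c,s,X):
    "world -> fisheye pixel"
    M=np.eye(4);M[:3,:3]=R.from_quat(np.r_[s['ee_rot'][1:],s['ee_rot'][0]]).as_matrix();M[:3,3]=s['eef_pos']
    x=(np.linalg.inv(M@c['mount'])@np.r_[X,1])[:3]
    f=210/np.tan(np.radians(c['vfov']/2)); t=np.arctan2(np.hypot(x[0],x[1]),x[2]); n=x[:2]/np.hypot(x[0],x[1])
    return np.array([c['cx'],c['cy']])+f*t*n
def wonz(c,s,p,z):
    from scipy.optimize import fsolve
    g=s['eef_pos'][:2]
    return fsolve(lambda q:wproj(c,s,[q[0],q[1],z])-p,g)
E
python3 - <<'E'
from rig import ctrl,vision
from h import *
import pickle
s=ctrl.sense();c=vision.capture('wrist');pickle.dump((s,c),open('w1.pkl','wb'))
print(s['eef_pos'],s['ee_rot'],s['dq'].round(3) if hasattr(s['dq'],'round') else s['dq'])
cv2.imwrite('pics/w1.png',c['pixels'][:,:,::-1])
print(wproj(c,s,[452,50,225]),wproj(c,s,[452,50,190]),wproj(c,s,[452,50,60]))
E
```

```text
[445.59651586  36.47274378 299.18354811] [-1.24016939e-04  6.09364106e-01  7.92890491e-01 -2.03347956e-04] [-0.015 -0.005 -0.    -0.    -0.001  0.001]
[296.66681585 199.26096781] [294.91246557 187.63574344] [291.06933467 162.45173883]
```

View pics/w1.png

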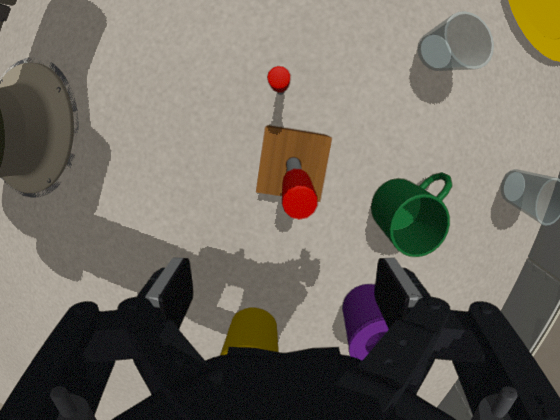

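Handle top is at (299,202) and the shaft enters the block at (294,163), both within 3 px of the prediction.

```bash
python3 - <<'E'
from h import *
import pickle
s,c=pickle.load(open('w1.pkl','rb'))
t=wonz(c,s,[299.5,202],225);b=wonz(c,s,[293.5,164],62);print(t,b)
h=cv2.cvtColor(c['pixels'],cv2.COLOR_RGB2HSV).astype(int)
m=((h[...,0]<6)|(h[...,0]>174))&(h[...,1]>200)&(h[...,2]>200);m[:120]=0
ys,xs=np.nonzero(m);print(xs.min(),xs.max(),ys.min(),ys.max(),xs.mean(),ys.mean())
g=b+(t-b)*(190-62)/(225-62)
R0=R.from_quat(np.r_[s['ee_rot'][1:],s['ee_rot'][0]])
for z in (235,171): print(g,R0.inv().apply(np.r_[g,z]-s['eef_pos']))
print(R0.as_matrix())
E
```

```text
[454.43764963  48.60632121] [455.13560342  49.24502862]Traceback (most recent call last):
  File "<stdin>", line 7, in <module>
    return umr_minimum(a, axis, None, out, keepdims, initial, where)
ValueError: zero-size array to reduction operation minimum which has no identity
```

Call:
play_rows(translation=[[0.01, 0.0115, 0], [0.01, 0.0115, 0.02], [0.01, 0.0115, 0.06], [0.01, 0.0115, 0.1], [0.01, 0.0115, 0.128], [0.01, 0.0115, 0.128], [0.01, 0.0115, 0.128]], rotation=[[0, 0, 0], [0, 0, 0], [0, 0, 0], [0, 0, 0], [0, 0, 0], [0, 0, 0], [0, 0, 0]], gripper=[-1, -1, -1, -1, -1, -1, -1])

```text
time_s: 2.7
eef_pos: [455.2, 49.7, 172.5]
ee_rot: [0.001, 0.609, 0.793, 0.001]
force: [-0.4, -0.2, 0.6]
grip_width: 1.0
grip_force: 0.0
```

Call:
play_rows(translation=[[0, 0, 0], [0, 0, 0], [0, 0, 0], [0, 0, 0], [0, 0, 0], [0, 0, 0], [0, 0, 0], [0, 0, 0]], rotation=[[0, 0, 0], [0, 0, 0], [0, 0, 0], [0, 0, 0], [0, 0, 0], [0, 0, 0], [0, 0, 0], [0, 0, 0]], gripper=[0.2, 0.3, 0.5, 0.8, 1, 1, 1, 1], force=50)

```text
time_s: 3.7
eef_pos: [454.6, 49.7, 171.7]
ee_rot: [0.0, 0.609, 0.793, 0.0]
force: [-1.8, -0.1, 5.6]
grip_width: 0.291
grip_force: 48.9
```

Gripped at about 25 mm with low side force, so I'll pull straight up.

Call:
play_rows(translation=[[0, 0, -0.01], [0, 0, -0.03], [0, 0, -0.055], [0, 0, -0.085], [0, 0, -0.115], [0, 0, -0.145], [0, 0, -0.145], [0, 0, -0.145]], rotation=[[0, 0, 0], [0, 0, 0], [0, 0, 0], [0, 0, 0], [0, 0, 0], [0, 0, 0], [0, 0, 0], [0, 0, 0]], gripper=[1, 1, 1, 1, 1, 1, 1, 1])

```text
time_s: 4.7
eef_pos: [454.0, 49.8, 315.1]
ee_rot: [-0.001, 0.609, 0.793, -0.0]
force: [-0.3, -0.2, -0.9]
grip_width: 0.296
grip_force: 49.4
```

```bash
python3 - <<'E'
from rig import ctrl
from h import *
s=ctrl.sense();print(s['eef_pos'],s['force'],s['grip_width'],s['grip_force'],s['joints'])
print(rel(s['eef_pos'],s['ee_rot'],[609,-296.5,317],0))
E
```

```text
[454.00063431  49.83105231 315.08665888] [-0.31298494 -0.17121804 -0.88324656] 0.29586326075584585 49.43767011165619 [-1.48167139e-01  1.10618772e-01  1.53125564e+00  2.82158036e-05
  1.50170914e+00 -4.09195549e-01]
(array([-0.37459861,  0.06036653, -0.00232933]), array([0., 0., 0.]))
```

Call:
play_rows(translation=[[-0.015, 0.002, -0.002], [-0.055, 0.009, -0.002], [-0.1, 0.016, -0.002], [-0.15, 0.024, -0.002], [-0.2, 0.032, -0.002], [-0.25, 0.04, -0.002], [-0.3, 0.048, -0.002], [-0.34, 0.055, -0.002], [-0.365, 0.059, -0.002], [-0.3745, 0.0605, -0.002]], rotation=[[0, 0, 0], [0, 0, 0], [0, 0, 0], [0, 0, 0], [0, 0, 0], [0, 0, 0], [0, 0, 0], [0, 0, 0], [0, 0, 0], [0, 0, 0]], gripper=[1, 1, 1, 1, 1, 1, 1, 1, 1, 1])

```text
time_s: 5.95
eef_pos: [609.3, -298.5, 316.4]
ee_rot: [-0.001, 0.61, 0.793, -0.0]
force: [-0.2, 1.1, -2.5]
grip_width: 0.293
grip_force: 49.3
```

Call:
play_rows(translation=[[0, 0, 0], [0, 0, 0], [0, 0, 0]], rotation=[[0, 0, 0], [0, 0, 0], [0, 0, 0]], gripper=[1, 1, 1])

```text
time_s: 6.32
eef_pos: [609.4, -295.7, 318.9]
ee_rot: [0.0, 0.609, 0.793, 0.0]
force: [-0.4, 0.2, -1.2]
grip_width: 0.289
grip_force: 49.4
```

```bash
python3 - <<'E'
from rig import ctrl,vision
from h import *
import pickle
s=ctrl.sense();print(s['eef_pos'],s['ee_rot'],s['force'],s['grip_width'],s['joints'])
d={'s':s}
for n in ['scene','side','wrist']: d[n]=vision.capture(n)
pickle.dump(d,open('d2.pkl','wb'))
e=s['eef_pos']
def crop(n,x,y,w):return cv2.resize(d[n]['pixels'][y:y+w,x:x+w,::-1],(400,400),interpolation=2)
for n,x,y,w in [('scene',120,200,130),('side',270,80,130)]:
    print(n,'tip',proj(d[n],e-[0,0,161]),'hole',proj(d[n],[609,-296.5,106]))
cv2.imwrite('pics/d2.png',np.hstack([crop('scene',120,200,130),crop('side',270,80,130)]))
cv2.imwrite('pics/d2w.png',d['wrist']['pixels'][:,:,::-1])
E
```

```text
[ 609.43929077 -295.66611127  318.86152719] [2.56943453e-04 6.08748486e-01 7.93363229e-01 2.82972469e-05] [-0.38516306  0.15664418 -1.20074421] 0.28906138169043477 [-6.24255956e-01  6.58578322e-01  7.49898525e-01  4.15812692e-05
  1.73260044e+00 -8.86081211e-01]
scene tip [171.59808177 280.94099993] hole [177.17733696 289.12388387]
side tip [327.85853559 140.07192497] hole [327.02956863 155.37563227]
```

View pics/d2.png

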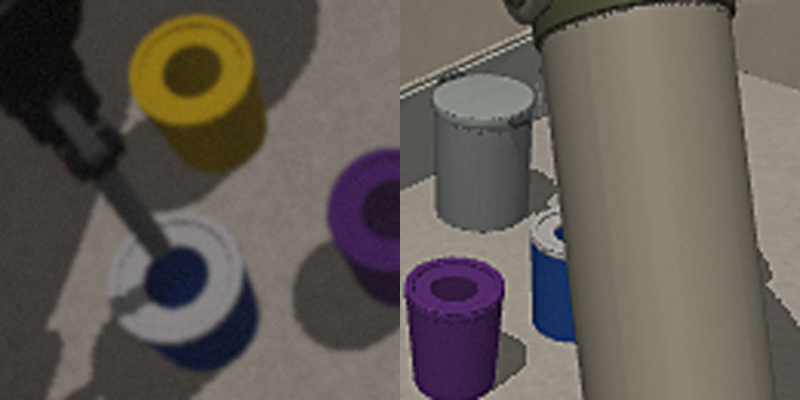

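View pics/d2w.png

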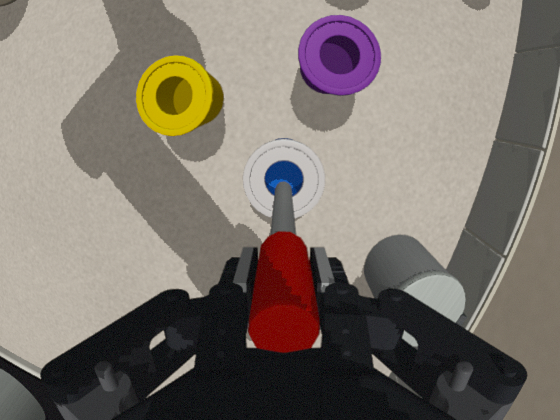

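Scene crop: tip at about (173,281), hole at (177.5,290). Wrist view: hole at (283.5,179), far end of the shaft at about (284,186). Both agree with the plan, and I'll check them numerically.

```bash
python3 - <<'E'
from h import *
import pickle
d=pickle.load(open('d2.pkl','rb'));s=d['s'];c=d['wrist'];e=s['eef_pos']
print('pred tip',wproj(c,s,e-[0,0,161]),'hole from wrist',wonz(c,s,[283.5,179],106),'scene',onz(d['scene'],(177.5,290),106), 'eef',e)
print('tip by wrist at z158',wonz(c,s,[284,191],158))
h=cv2.cvtColor(c['pixels'],cv2.COLOR_RGB2HSV).astype(int)
m=(h[...,1]<60)&(h[...,2]>150); y,x=np.nonzero(m[130:230,235:335]); print(x.min()+235,x.max()+235,y.min()+130,y.max()+130)
E
```

```text
pred tip [282.71537225 186.71582775] hole from wrist [ 611.10471786 -298.61230363] scene [ 611.09121273 -296.51854522  106.        ] eef [ 609.43929077 -295.66611127  318.86152719]
tip by wrist at z158 [ 611.72391175 -299.40883034]
235 334 130 229
```

Tip and hole agree within about 3 mm against 14 mm of clearance. Lowering.

Call:
play_rows(translation=[[-0.001, 0.001, 0.01], [-0.001, 0.001, 0.03], [-0.001, 0.001, 0.05], [-0.001, 0.001, 0.07], [-0.001, 0.001, 0.09], [-0.001, 0.001, 0.11], [-0.001, 0.001, 0.125], [-0.001, 0.001, 0.137], [-0.001, 0.001, 0.143], [-0.001, 0.001, 0.143]], rotation=[[0, 0, 0], [0, 0, 0], [0, 0, 0], [0, 0, 0], [0, 0, 0], [0, 0, 0], [0, 0, 0], [0, 0, 0], [0, 0, 0], [0, 0, 0]], gripper=[1, 1, 1, 1, 1, 1, 1, 1, 1, 1])

```text
time_s: 7.72
eef_pos: [610.7, -297.2, 175.2]
ee_rot: [-0.0, 0.609, 0.793, -0.0]
force: [0.2, -0.2, -0.1]
grip_width: 0.291
grip_force: 49.4
```

Call:
play_rows(translation=[[0, 0, 0.001], [0, 0, 0.002], [0, 0, 0.003], [0, 0, 0.003]], rotation=[[0, 0, 0], [0, 0, 0], [0, 0, 0], [0, 0, 0]], gripper=[1, 1, 1, 1])

```text
time_s: 8.22
eef_pos: [610.7, -297.1, 172.2]
ee_rot: [-0.0, 0.609, 0.793, 0.0]
force: [-0.5, -0.8, -1.8]
grip_width: 0.291
grip_force: 49.4
```

Call:
play_rows(translation=[[0, 0, 0.001], [0, 0, 0.002], [0, 0, 0.003], [0, 0, 0.004], [0, 0, 0.004], [0, 0, 0.004]], rotation=[[0, 0, 0], [0, 0, 0], [0, 0, 0], [0, 0, 0], [0, 0, 0], [0, 0, 0]], gripper=[1, 1, 1, 1, 1, 1])

```text
time_s: 8.98
eef_pos: [610.8, -297.1, 168.3]
ee_rot: [0.0, 0.609, 0.793, 0.0]
force: [0.4, 1.0, -1.0]
grip_width: 0.291
grip_force: 49.4
```

Call:
play_rows(translation=[[0, 0, 0.001], [0, 0, 0.0015], [0, 0, 0.0015], [0, 0, 0.0015]], rotation=[[0, 0, 0], [0, 0, 0], [0, 0, 0], [0, 0, 0]], gripper=[1, 1, 1, 1])

```text
time_s: 9.48
eef_pos: [610.7, -297.1, 166.8]
ee_rot: [-0.0, 0.609, 0.793, -0.0]
force: [0.1, 0.2, -1.2]
grip_width: 0.293
grip_force: 49.5
```

```bash
python3 - <<'E'
from rig import ctrl,vision
from h import *
import pickle
s=ctrl.sense();print(s['eef_pos'],s['force'])
a=vision.capture('scene');b=vision.capture('wrist')
cv2.imwrite('pics/d3.png',np.hstack([cv2.resize(a['pixels'][200:350,100:250,::-1],(400,400),interpolation=2),cv2.resize(b['pixels'][20:420,80:480,::-1],(400,400))]))
E
```

```text
[ 610.7375517  -297.12757446  166.78180084] [ 0.11233894  0.21038703 -1.17325713]
```

View pics/d3.png

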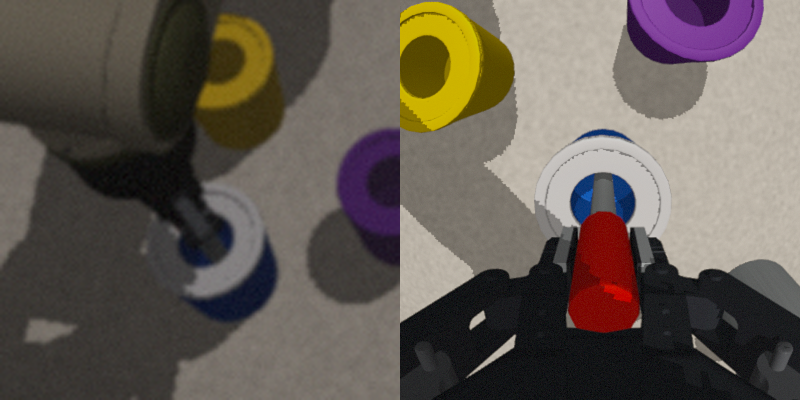

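The shaft passes through the hole at (603,185) in the right panel, and the lid is level. The full weight still hangs on the gripper, so I'll go a bit lower until the tip touches.

Call:
play_rows(translation=[[0, 0, 0.0005], [0, 0, 0.001], [0, 0, 0.0015], [0, 0, 0.0015], [0, 0, 0.0015]], rotation=[[0, 0, 0], [0, 0, 0], [0, 0, 0], [0, 0, 0], [0, 0, 0]], gripper=[1, 1, 1, 1, 1])

```text
time_s: 10.2
eef_pos: [611.0, -297.4, 166.7]
ee_rot: [0.001, 0.609, 0.793, -0.0]
force: [-0.8, 0.6, 6.9]
grip_width: 0.29
grip_force: 50.4
```

Contact with the floor shows at 6.9 N. Releasing, then rising straight up.

Call:
play_rows(translation=[[0, 0, -0.0005], [0, 0, -0.0005], [0, 0, -0.0005], [0, 0, -0.0005], [0, 0, -0.0005], [0, 0, -0.0005], [0, 0, -0.0005], [0, 0, -0.0005], [0, 0, -0.0005], [0, 0, -0.0005]], rotation=[[0, 0, 0], [0, 0, 0], [0, 0, 0], [0, 0, 0], [0, 0, 0], [0, 0, 0], [0, 0, 0], [0, 0, 0], [0, 0, 0], [0, 0, 0]], gripper=[0.3, 0.2, 0.0, -0.2, -0.4, -0.6, -0.8, -1, -1, -1], force=20)

```text
time_s: 11.45
eef_pos: [610.7, -297.1, 165.8]
ee_rot: [-0.0, 0.609, 0.793, -0.0]
force: [-1.1, 0.0, -0.1]
grip_width: 1.001
grip_force: 0.0
```

```bash
python3 - <<'E'
from rig import ctrl,vision
from h import *
s=ctrl.sense();print(s['eef_pos'],s['force'],s['grip_width'],s['grip_force'])
b=vision.capture('wrist');cv2.imwrite('pics/d4.png',b['pixels'][:,:,::-1])
E
```

```text
[ 610.72193554 -297.14941185  165.7901119 ] [-1.10300409  0.00629771 -0.08390095] 1.0009825388519709 0.0
```

View pics/d4.png

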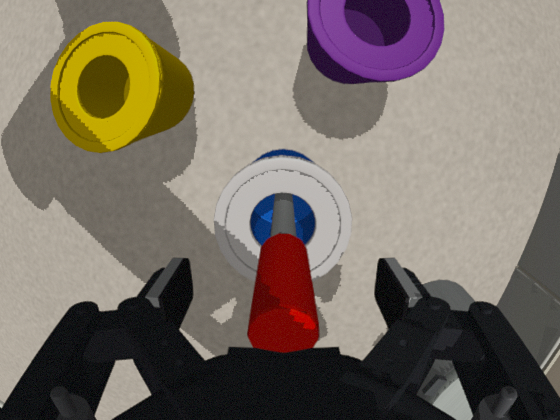

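The stick stands free between the open fingers, with its handle at (283,295) and the shaft in the hole at (284,215). Rising clear.

Call:
play_rows(translation=[[0, 0, -0.015], [0, 0, -0.04], [0, 0, -0.075], [0, 0, -0.11], [0, 0, -0.145], [0, 0, -0.16], [0, 0, -0.16], [0, 0, -0.16], [0, 0, -0.16], [0, 0, -0.16]], rotation=[[0, 0, 0], [0, 0, 0], [0, 0, 0], [0, 0, 0], [0, 0, 0], [0, 0, 0], [0, 0, 0], [0, 0, 0], [0, 0, 0], [0, 0, 0]], gripper=[-1, -1, -1, -1, -1, -1, -1, -1, -1, -1])

```text
time_s: 12.75
eef_pos: [610.7, -297.1, 325.3]
ee_rot: [-0.0, 0.609, 0.793, -0.0]
force: [-0.1, -0.3, 0.1]
grip_width: 0.995
grip_force: 0.0
```

```bash
python3 - <<'E'
from rig import ctrl,vision
from h import *
s=ctrl.sense();print(s['eef_pos'],s['force'])
a=vision.capture('scene');b=vision.capture('wrist')
cv2.imwrite('pics/d5.png',np.hstack([cv2.resize(a['pixels'][200:350,100:250,::-1],(400,400),interpolation=2),cv2.resize(b['pixels'][20:420,80:480,::-1],(400,400))]))
E
```

```text
[ 610.669637   -297.09736396  325.31351519] [-0.08966818 -0.29869677  0.05729912]
```

View pics/d5.png

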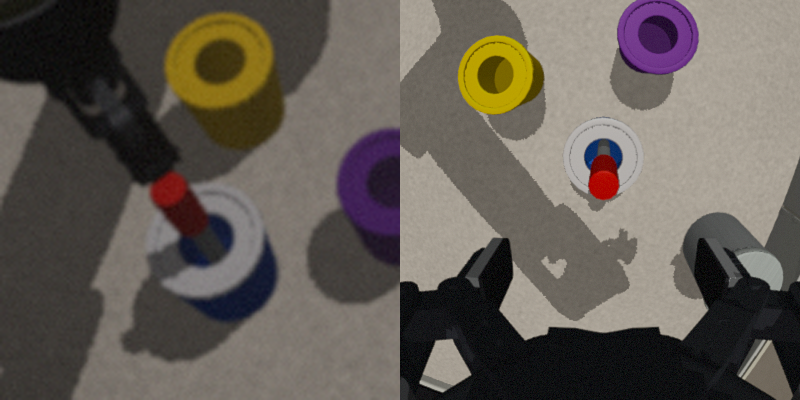

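The stick stands in the white-lidded blue shaker, free of the gripper, and the shaker is upright in its place. Handing in.

```bash
python3 -c "
from rig import ctrl
print(ctrl.finish_job())"
```

```text
the job is handed in; nothing more can be done
None
```

I lifted the large red-handled stick out of its stand, lowered it through the white lid until the tip touched the shaker floor, released it and handed the job in at about 13 s; the last pictures show it standing free in the upright shaker, but no verdict was returned.

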